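# Seat the cell drawer and squeeze the ratchet clamp onto the cell

## Robot

A 6-joint arm with a two-finger parallel gripper is mounted at the origin on the work surface. World frame = base frame: x ahead of the robot, y to its left, z up, the work surface at z = 0. Lengths are in m, angles in rad, forces in N, time in s.
With the tool pointing down it reaches from about 0.35 to 0.975 m from the base axis. Payload 4.9 kg.
Tool frame: the origin (TCP) lies midway between the tips of the shut fingers; the grasp point (between the pads) lies 19 mm behind it; z points along the fingers, y is the line along which they close (so a half turn about z gives the same grasp; the last joint's range is limited). The gripper opens to 85 mm and grips with 20 to 120 N. Pads are 22 mm wide; open, the fingers measure 114 mm over their backs; the gripper's body (76 mm by 85 mm) begins 54 mm behind the grasp point. The pads swing forward as they close: fully open they stand 13 mm farther back than shut.
Start: joints at [-1.424, 0.053, 1.613, -0, 1.476, -0.119], TCP at [0.164, -0.603, 0.231] pointing down, gripper open.
Joint ranges: [-3.01, 3.01], [-1.01, 2.22], [0.06, 2.58], [-1.02, 4.17], [0.09, 2.62], [-3.14, 3.14]. Speed limits (rad/s): [2.57, 2.57, 3.14, 3.14, 3.14, 3.14].

## Interface

Orientations are given as a rotation vector (axis times angle).
In Python, from station import ctrl gives the robot as it stands.
- The arm moves only by the shell command python3 -m handwheel 'ROWS' [FORCE]. ROWS is JSON, a list of rows, each an object with "gripper": the gripper command: -1 is fully open, 1 is shut, values between are in proportion; "offset": the shift along the tool's x, y, z in mm, a list of three; "rotation": the turn, a rotation vector about the tool's x, y, z in rad, a list of three. A call has exactly 8 rows; each row is the pose to reach, as a shift and turn from the pose commanded when the call began, along the tool's axes at that moment; what a row does not reach only later rows make up. A row lasts 1/8 s, in which the tool goes at most 62.5 mm and 10.7 degrees, less where a joint would pass 70% of its speed; a pose out of reach is approached as far as the arm can. A call with a gripper value outside its range is refused whole. The fingers move at their own pace and stop on an object; FORCE is the grip in N (left out, the last holds). Time passes only in rows, so rows that repeat a pose let the fingers close, or fill a call up. It gives the time, the measured TCP pose, the force, the opening and the grip force at its end, in the units of the state.
- ctrl.get_obs(): the state, without advancing time (a new reading comes with each control period).
- ctrl.get_image(name): name is "scene" or "side" or "wrist"; returns a dict with "image" (384x512x3 uint8, red, green, blue), "fovy" (degrees; the focal length in pixels is half the picture's height over the tangent of half this angle, whatever the lens; pixels are square), "cx", "cy" (the principal point, pixels), "xyz" and "attitude" of the camera in the world. Camera axes: x right, y up, looking along -z (the intrinsics and any distortion apply to the point x, -y, -z); pixel columns grow to the right and rows downward; lengths in m; the calibration is good to about 2 mm. The wrist camera is an equidistant fisheye: a pixel r from the principal point sees the ray r / f radians off the axis. A picture is of the moment at which its call begins. There is no depth.
- ctrl.finish_job(): hands the job in; it is judged then, once.
The state is a dict: "t": time; "q": joint angles; "dq": joint speeds; "effort": joint torques, N m; "tool_pos": TCP position; "tool_rot": TCP orientation; "contact_force": force on the tool from outside, world axes, zero at the start; "wrist_torque": the same for the moment, N m; "opening": finger opening in m; "grip_force": force on a finger pad.
Only numpy, scipy, OpenCV 4.12 (cv2) and the standard library are available. Lean on these libraries where they do the work, as an engineer would, in place of code of your own. Each camera call takes 0.05 s, during which the arm holds its last target. There are 200 camera calls.

## Task

Push the open cell drawer of the test station fully home until it clicks in at its detent. Then pump the two red squeeze handles of the ratchet clamp, by these handles only, until the orange pad presses on the blue cell, and finish still squeezing the handles with a light hand so that the pad stays pressed on the cell without crushing it; do not let go. Leave the meter, the spare cell and the red clip where they are.

Things in the scene. Friction and masses are not known exactly. Their poses are not given: they have to be found in the camera images.
- station: The fixed test station on the bench: aluminium base plate 250 mm (x) by 370 mm (y), 12 mm thick. Origin on the bench; the plate reaches 125 mm to both sides along x, from 120 mm on -y to 250 mm on +y. Its +x axis is the direction in which the drawer is pushed home (away from the robot), its +y axis points from the cell towards the clamp, z up. It may be turned up to about 0.25 rad.
- drawer (a joint): Opening of the white drawer in m: 0 = home against its stop, 0.10 = fully open towards station -x. About 1.5 N of friction; a sprung detent resists from 10 mm to 4.5 mm before home (about 5 N more), then draws it home and keeps it there. It is home below 0.003.
- drawer_front (a point): Centre of the outer (station -x) face of the drawer's beige front panel, which is 135 mm wide (y), 60 mm high (from 18 to 78 mm over the bench) and 12 mm thick. Push it here along station +x. It moves with the drawer; with the drawer home it lies at station x = -0.072, y = -0.007, z = 0.048. In front of it (station -x) the bench is free.
- cell_face (a point): Point on the face of the blue prismatic cell that looks to the clamp (station +y), 60 mm over the bench. The cell, 100 x 34 x 80 mm, stands in the drawer (terminals up to 114 mm over the bench) and travels with it; a black foam backing lets it give 1 mm for every 5 N towards station -y.
- cell: The blue cell of cell_face (the place of the cell: use the point).
- pad_face (a point): Centre of the pad's face that looks to the cell (station -y), 60 mm over the bench. With the drawer home the pad is 22 to 42 mm from the cell at the start and touches it at station y = 0.014; pressed on, it goes on by 1 mm for every 5 N. The jaw stays where it is left (2 N of friction) and moves forward only as the handles are squeezed; 58 mm of travel.
- grip_mid (a point): Fixed point midway between the two red handles, 125 mm over the bench, at station x = 0, y = 0.15: the place to squeeze, from above, fingers outside the handles and closing along station y. The housing below them tops out 88 mm over the bench.
- handle_l: Red handle on the station +y side, 24 mm wide (x), 8 mm thick, top about 140 mm over the bench; origin at its pivot, 75 mm over the bench and 12 mm from grip_mid along y. Let go, it leans out 0.22 rad; squeezed to the stop it is upright. At 125 mm height the two handles measure about 55 mm over their outsides when open, 32 mm when squeezed to the stop.
- handle_r: The same, mirrored, on the station -y side; the two move together. A spring opens them when released. A full squeeze after a full release moves the jaw on by 10 to 15 mm (5 mm ratchet steps, up to 5 mm lost). If they reach the stop before the pad presses, release them and squeeze again.
- meter: Yellow hand meter lying on the bench, 75 x 140 x 34 mm, origin under its centre: leave alone.
- spare_cell: Loose pink round cell standing upright, 21 mm diameter, 70 mm tall, origin under its centre: leave alone and standing.
- clip: Red test clip lying on the bench, about 105 x 26 x 16 mm, origin under its middle: leave alone.
- jaw: The clamp's jaw: steel bar along station y with an orange pad, 50 x 12 x 46 mm, on its end (its place: pad_face). It presses only while the handles are squeezed: about 1.5 times the grip of a finger, less 4 N. 14 N of grip gives about 17 N, enough; a grip of over 18 N can crush the cell. Do not push the jaw with the hand. Origin fixed in the jaw, no part of the pad.

How it is judged:
On the way, in this order (a step that is already met when the one before it is completed fails the run):
1. the drawer is home at its detent, the pad not yet on the cell (value of joint drawer below 0.003 m and contact force between jaw and cell below 0.5 N), for 0.2 s.
2. the handles are squeezed and the pad presses on the cell (contact force between jaw and cell above 5 N and value of joint drawer below 0.003 m), for 0.2 s.
At the end, for the whole second after the job is handed in: The drawer is within 3 mm of home, the fingers still squeeze the handles (over 2 N) and the pad presses the cell with 5 to 28 N; meter, clip and spare cell within 20 mm of their starts, the spare cell upright (all of step 2 and contact force between jaw and cell below 28 N and (contact force between the fingers and handle_l above 2 N or contact force between the fingers and handle_r above 2 N) and distance of each of meter, spare_cell, clip from where it was at the start of the episode below 0.02 m and angle between spare_cell's own z axis and vertical below 0.2 rad); the arm keeps its last pose, push and grip.
It fails at once if the cell is crushed (pad force over 30 N) (contact force between jaw and cell above 30 N).
It fails at once if the pad is pushed by the hand (contact force between any of the fingers, the arm and jaw above 2 N).
It fails at once if the spare cell is knocked over (angle between spare_cell's own z axis and vertical above 0.6 rad).
It fails at once if the meter, the spare cell or the clip is shoved aside (distance of any of meter, spare_cell, clip from where it was at the start of the episode above 0.03 m).
It also fails if it takes over 58 s, if anything falls off the work surface, if the arm or the gripper's body presses on something with over 40 N, if the wrist force passes 120 N, or if a joint passes its speed limit or range.

## Working session

There is one attempt and no reset: what is moved stays moved. The work goes in short steps, Python scripts to look and compute and a shell command to move; the robot and the scene stay as the last step left them, time stands still between calls to the robot, and variables do not carry over. Pictures are saved under pics/ and viewed, at most 10 in all, crops included, and the job is handed in when it is done.

```bash
mkdir -p pics; ls
python3 - <<'E'
from station import ctrl
import cv2
o=ctrl.get_obs();print({k:o[k] for k in('t','tool_pos','tool_rot','opening','grip_force')})
for n in('scene','side'):
    d=ctrl.get_image(n);cv2.imwrite(f'pics/{n}0.png',d['image'][:,:,::-1])
    print(n,{k:v for k,v in d.items() if k!='image'})
E
```

```text
pics
{'t': 0.0, 'tool_pos': array([ 0.16405636, -0.60243405,  0.2300586 ]), 'tool_rot': array([-3.11185924e+00, -4.15875634e-01,  2.76026742e-05]), 'opening': 0.08568823678646391, 'grip_force': 0.0}
scene {'fovy': 48.27464268971385, 'cx': 259.93046636415653, 'cy': 188.6043526276412, 'xyz': array([1.31811673, 0.11237719, 0.71204208]), 'attitude': array([0.63234878, 0.81711444, 1.64378532])}
side {'fovy': 53.87417881091985, 'cx': 252.7418344304014, 'cy': 187.41859185185237, 'xyz': array([0.19058684, 0.59048703, 0.57394674]), 'attitude': array([ 0.35210228, -1.28103904, -2.30514558])}
```

View pics/scene0.png

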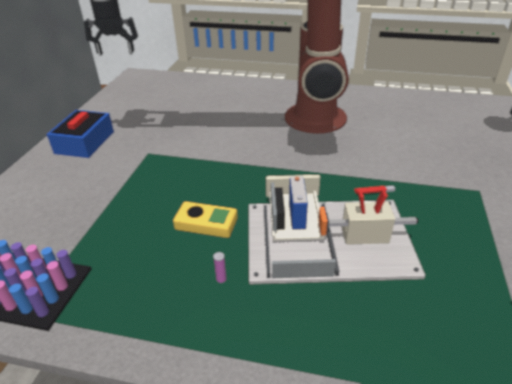

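View pics/side0.png

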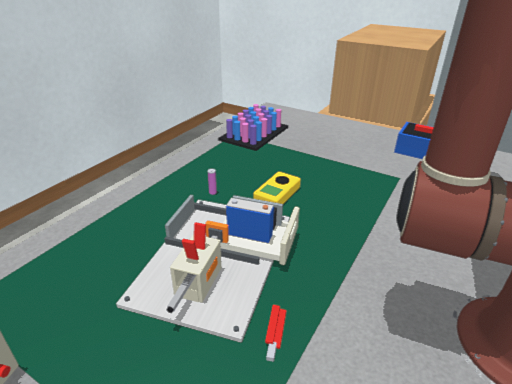

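The scene view shows the plate at about (249–414, 203–277), with the cell at (298,203), the handles at (370,200), the meter at (206,219) and the spare cell at (220,267). The side view shows the plate's near corners at (122,303) and (243,333), the handles at (196,240), the front panel at (290,235) and the clip at (277,330). I'll enlarge both to read the corners.

```bash
cat > h.py <<'E'
import numpy as np, cv2
from scipy.spatial.transform import Rotation as R
from station import ctrl
def ray(d,u,v):
    f=d['image'].shape[0]/2/np.tan(np.radians(d['fovy'])/2)
    return d['xyz'],R.from_rotvec(d['attitude']).apply([(u-d['cx'])/f,-(v-d['cy'])/f,-1])
def onz(d,u,v,z):
    c,r=ray(d,u,v); return c+r*(z-c[2])/r[2]
def proj(d,p):
    f=d['image'].shape[0]/2/np.tan(np.radians(d['fovy'])/2)
    x,y,z=R.from_rotvec(d['attitude']).inv().apply(np.asarray(p)-d['xyz'])
    return np.array([d['cx']+f*x/-z,d['cy']-f*y/-z])
E
python3 - <<'E'
import cv2,numpy as np
a=cv2.imread('pics/scene0.png')[165:290,230:430];b=cv2.imread('pics/side0.png')[185:365,110:310]
cv2.imwrite('pics/c1.png',cv2.resize(a,(800,500),interpolation=cv2.INTER_CUBIC))
cv2.imwrite('pics/c2.png',cv2.resize(b,None,fx=3.3333,fy=3.3333,interpolation=cv2.INTER_CUBIC))
E
```

```text
(no output)
```

View pics/c1.png

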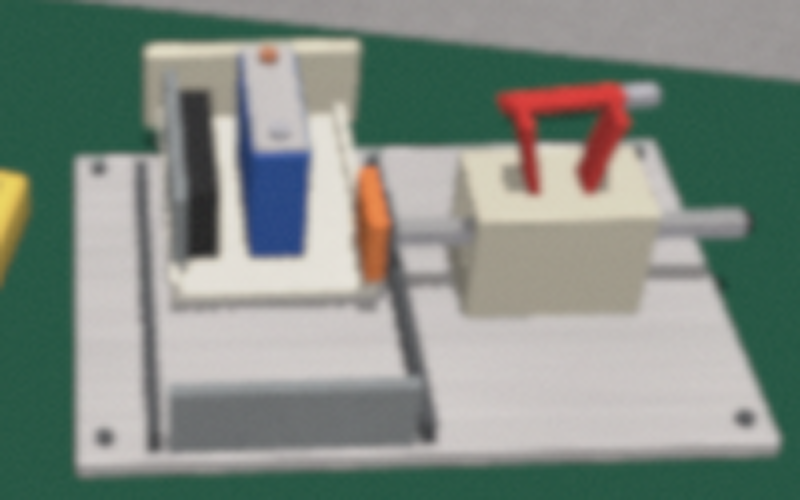

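View pics/c2.png

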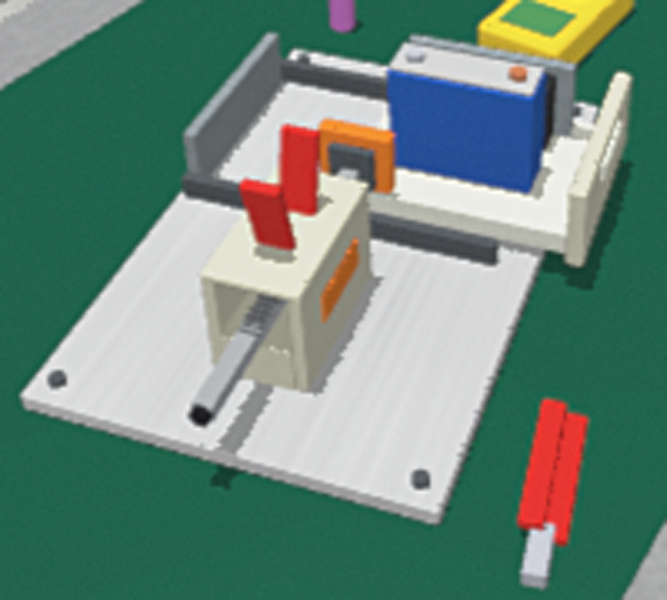

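The crops show three or four clear plate corners in each view, the open drawer with its panel's top edge, and the orange pad short of the cell. The clip lies on the robot side of the plate's +y end. Next I'll fit the plate pose.

```bash
cat > fit.py <<'E'
from h import *
from scipy.optimize import least_squares
S,D=ctrl.get_image('scene'),ctrl.get_image('side')
s=lambda U,V:((U+.5)/4-.5+230,(V+.5)/4-.5+165)
d=lambda U,V:((U+.5)/3.3333-.5+110,(V+.5)/3.3333-.5+185)
obs=[(S,s(77,463),.125,-.12),(S,s(780,440),.125,.25),(S,s(76,156),-.125,-.12),(S,s(656,142),-.125,.25),
     (D,d(23,398),.125,.25),(D,d(438,514),-.125,.25)]
P=np.array([onz(c,*uv,.012)[:2] for c,uv,_,_ in obs]);Q=np.array([o[2:] for o in obs])
T=lambda p,q:p[:2]+np.array(q)@np.array([[np.cos(p[2]),np.sin(p[2])],[-np.sin(p[2]),np.cos(p[2])]])
r=least_squares(lambda p:(T(p,Q)-P).ravel(),[.6,0,0],loss='soft_l1',f_scale=.002);p=r.x
print('pose',p.round(4));print(((P-T(p,Q))*1000).round(1))
inv=lambda xy:(np.array(xy)[:2]-p[:2])@np.array([[np.cos(p[2]),-np.sin(p[2])],[np.sin(p[2]),np.cos(p[2])]])
if __name__=='__main__':
    for n,c,uv,z in [('panel top out L',S,s(145,42),.078),('panel top out R',S,s(360,40),.078),('panel side near',D,d(585,180),.078),('panel side far',D,d(629,76),.078),
      ('cell top +x+y',S,s(308,150),.108),('cell side top -x',D,d(549,80),.1),('cell side top +x',D,d(388,70),.1)]:
        print(n,onz(c,*uv,z).round(4),inv(onz(c,*uv,z)).round(4))
    def red(c):
        h=cv2.cvtColor(c['image'],cv2.COLOR_RGB2HSV);m=((h[...,0]<7)|(h[...,0]>174))&(h[...,1]>150)&(h[...,2]>90)
        n,_,st,ce=cv2.connectedComponentsWithStats(m.astype('u1'));return [(st[i],ce[i].round(1)) for i in range(1,n) if st[i][4]>20]
    print(red(S),red(D))
    for q,z in[((0,.15),.125),((0,.15),.14),((-.072,-.007),.048),((0,.15+.028),.125),((0,.15-.028),.125)]:
        w=[*T(p,q),z];print(q,z,np.round(w,4),proj(S,w).round(1),proj(D,w).round(1))
    # two view pad top corner etc
    for n,uv,z in[('pad S top',s(372,168),.083),('pad D top cell side',d(394,133),.083)]:
        c=S if ' S' in n else D;print(n,inv(onz(c,*uv,z)).round(4))
    o=ctrl.get_obs();print(o['tool_pos'],R.from_rotvec(o['tool_rot']).as_matrix().round(3),p[2])
E
python3 fit.py
```

```text
pose [0.6011 0.0362 0.2451]
[[ 0.3  0.2]
 [-0.2 -1.2]
 [ 0.4  0.9]
 [ 3.2  1.5]
 [-3.8 -1.3]
 [-0.5 -0.2]]
panel top out L [ 0.4687 -0.0727  0.078 ] [-0.1548 -0.0736]
panel top out R [0.4403 0.0589 0.078 ] [-0.1505  0.061 ]
panel side near [0.443  0.0441 0.078 ] [-0.1514  0.046 ]
panel side far [ 0.4682 -0.0706  0.078 ] [-0.1548 -0.0714]
cell top +x+y [0.5899 0.0448 0.108 ] [-0.0087  0.011 ]
cell side top -x [ 0.4983 -0.0095  0.1   ] [-0.1108 -0.0194]
cell side top +x [0.5938 0.0366 0.1   ] [-0.0069  0.0021]
[(array([ 67, 112,  21,  17, 192], dtype=int32), array([ 76.9, 119.9])), (array([355, 186,  32,  26, 313], dtype=int32), array([372.2, 194.5]))] [(array([414, 124,  20,  10, 124], dtype=int32), array([423.7, 128.4])), (array([182, 223,  24,  37, 479], dtype=int32), array([195.2, 241.2])), (array([265, 305,  21,  44, 567], dtype=int32), array([275.5, 325.4])), (array([  0, 364,  10,  13, 102], dtype=int32), array([  3.8, 370.2]))]
(0, 0.15) 0.125 [0.5647 0.1818 0.125 ] [371.6 196.8] [193.7 237.3]
(0, 0.15) 0.14 [0.5647 0.1818 0.14  ] [372.6 191.3] [193.1 230.9]
(-0.072, -0.007) 0.048 [0.5329 0.012  0.048 ] [294.9 204.7] [255.4 227.6]
(0, 0.178) 0.125 [0.5579 0.2089 0.125 ] [384.5 196.4] [187.  246.9]
(0, 0.122) 0.125 [0.5715 0.1546 0.125 ] [358.7 197.2] [199.9 228.3]
pad S top [-0.0212  0.0499]
pad D top cell side [-0.0263  0.0438]
[ 0.16410983 -0.6026601   0.23052389] [[ 0.965  0.263 -0.   ]
 [ 0.263 -0.965  0.001]
 [ 0.    -0.001 -1.   ]] 0.24506259156196186
```

```bash
cat > to.py <<'E'
import sys
from h import *
p=[.6011,.0362,.2451]   # station pose
def go(q,z):
    o=ctrl.get_obs();M=R.from_rotvec(o['tool_rot']);w=[p[0]+np.cos(p[2])*q[0]-np.sin(p[2])*q[1],p[1]+np.sin(p[2])*q[0]+np.cos(p[2])*q[1],z]
    Mt=R.from_matrix(np.array([[np.cos(p[2]),np.sin(p[2]),0],[np.sin(p[2]),-np.cos(p[2]),0],[0,0,-1]]))
    return w,(M.inv().apply(np.array(w)-o['tool_pos'])*1000).round(1),(M.inv()*Mt).as_rotvec().round(4)
if __name__=='__main__':
    print(go([float(sys.argv[1]),float(sys.argv[2])],float(sys.argv[3])))
E
python3 to.py -.195 -.007 .2
python3 - <<'E'
from fit import *
for n,c,uv,z in[('clip',D,(276,325),.016),('clip tip',D,(271,355),.01),('spare',S,(221,280),0),('meter',S,(206,219),.034)]:
    w=onz(c,*uv,z);print(n,w.round(3),inv(w).round(3))
E
```

```text
([np.float64(0.41362652578570236), np.float64(-0.017908192226511147), 0.2], array([ 394.4, -498.6,   31.2]), array([-0.0013, -0.0001,  0.0207]))
pose [0.6011 0.0362 0.2451]
[[ 0.3  0.2]
 [-0.2 -1.2]
 [ 0.4  0.9]
 [ 3.2  1.5]
 [-3.8 -1.3]
 [-0.5 -0.2]]
clip [0.38  0.195 0.016] [-0.176  0.208]
clip tip [0.361 0.247 0.01 ] [-0.182  0.263]
spare [ 0.753 -0.111  0.   ] [ 0.112 -0.179]
meter [ 0.61  -0.188  0.034] [-0.046 -0.22 ]
```

```bash
python3 -m handwheel '[{"gripper":1,"offset":[37,-47,3],"rotation":[0,0,0.02]},{"gripper":1,"offset":[74,-94,6],"rotation":[0,0,0.02]},{"gripper":1,"offset":[111,-141,9],"rotation":[0,0,0.02]},{"gripper":1,"offset":[148,-188,12],"rotation":[0,0,0.02]},{"gripper":1,"offset":[185,-235,15],"rotation":[0,0,0.02]},{"gripper":1,"offset":[222,-281,18],"rotation":[0,0,0.02]},{"gripper":1,"offset":[259,-328,21],"rotation":[0,0,0.02]},{"gripper":1,"offset":[296,-375,24],"rotation":[0,0,0.02]}]' 60; python3 to.py -.195 -.007 .044
```

```text
t: 1.3
tool_pos: [0.3517, -0.1617, 0.2075]
tool_rot: [3.117, 0.384, 0.002]
contact_force: [0.8, 0.0, 0.0]
opening: 0.0002
grip_force: 0.0
([np.float64(0.41362652578570236), np.float64(-0.017908192226511147), 0.044], array([  94.8, -124.7,  163.5]), array([ 0.001 , -0.0011,  0.    ]))
```

```bash
python3 -m handwheel '[{"gripper":1,"offset":[35,-46,0],"rotation":[0,0,0]},{"gripper":1,"offset":[70,-92,0],"rotation":[0,0,0]},{"gripper":1,"offset":[95,-125,10],"rotation":[0,0,0]},{"gripper":1,"offset":[95,-125,60],"rotation":[0,0,0]},{"gripper":1,"offset":[95,-125,110],"rotation":[0,0,0]},{"gripper":1,"offset":[95,-125,145],"rotation":[0,0,0]},{"gripper":1,"offset":[95,-125,163],"rotation":[0,0,0]},{"gripper":1,"offset":[95,-125,163],"rotation":[0,0,0]}]'; python3 to.py -.083 -.007 .044
```

```text
t: 2.3
tool_pos: [0.4115, -0.0187, 0.0427]
tool_rot: [-3.117, -0.385, 0.006]
contact_force: [-0.1, -0.2, -0.8]
opening: -0.0001
grip_force: 0.0
([np.float64(0.5222791890085274), np.float64(0.009268981551998968), 0.044], array([114.3,  -0.2,  -1.7]), array([-0.0018,  0.0035,  0.0007]))
```

```bash
python3 -m handwheel '[{"gripper":1,"offset":[12,0,0],"rotation":[0,0,0]},{"gripper":1,"offset":[24,0,0],"rotation":[0,0,0]},{"gripper":1,"offset":[37,0,0],"rotation":[0,0,0]},{"gripper":1,"offset":[50,0,0],"rotation":[0,0,0]},{"gripper":1,"offset":[63,0,0],"rotation":[0,0,0]},{"gripper":1,"offset":[76,0,0],"rotation":[0,0,0]},{"gripper":1,"offset":[88,0,0],"rotation":[0,0,0]},{"gripper":1,"offset":[98,0,0],"rotation":[0,0,0]}]';python3 to.py -.083 -.007 .044
python3 -m handwheel '[{"gripper":1,"offset":[3,0,0],"rotation":[0,0,0]},{"gripper":1,"offset":[6,0,0],"rotation":[0,0,0]},{"gripper":1,"offset":[9,0,0],"rotation":[0,0,0]},{"gripper":1,"offset":[12,0,0],"rotation":[0,0,0]},{"gripper":1,"offset":[14,0,0],"rotation":[0,0,0]},{"gripper":1,"offset":[15,0,0],"rotation":[0,0,0]},{"gripper":1,"offset":[16,0,0],"rotation":[0,0,0]},{"gripper":1,"offset":[16,0,0],"rotation":[0,0,0]}]';python3 to.py -.083 -.007 .044
python3 - <<'E'
from h import *
a=ctrl.get_image('scene')['image'][165:290,230:430,::-1];b=ctrl.get_image('side')['image'][185:310,140:340,::-1]
cv2.imwrite('pics/d1.png',cv2.resize(np.vstack([a,b]),None,fx=2.4,fy=2.4,interpolation=cv2.INTER_CUBIC))
E
```

```text
t: 3.3
tool_pos: [0.5088, 0.0049, 0.0442]
tool_rot: [3.118, 0.385, -0.0]
contact_force: [-2.1, -1.0, 0.6]
opening: -0.0001
grip_force: 1.0
([np.float64(0.5222791890085274), np.float64(0.009268981551998968), 0.044], array([14.2, -0.9,  0.2]), array([-0.    ,  0.0002,  0.0007]))
t: 4.3
tool_pos: [0.5217, 0.0082, 0.0441]
tool_rot: [3.118, 0.386, -0.008]
contact_force: [-11.2, -3.0, 7.9]
opening: -0.0001
grip_force: 5.2
([np.float64(0.5222791890085274), np.float64(0.009268981551998968), 0.044], array([ 0.8, -0.9,  0.1]), array([-0.0004,  0.0054,  0.001 ]))
```

View pics/d1.png

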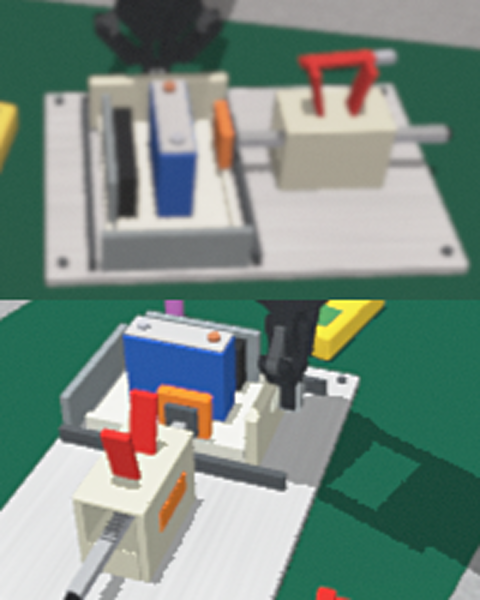

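The drawer is nearly home, with its far edge at the grey stop in the scene view. The 11 N could be either the stop or the detent, so I'll creep further and watch the force.

```bash
python3 -m handwheel '[{"gripper":1,"offset":[1,0,0],"rotation":[0,0,0]},{"gripper":1,"offset":[2,0,0],"rotation":[0,0,0]},{"gripper":1,"offset":[3,0,0],"rotation":[0,0,0]},{"gripper":1,"offset":[3,0,0],"rotation":[0,0,0]},{"gripper":1,"offset":[3,0,0],"rotation":[0,0,0]},{"gripper":1,"offset":[3,0,0],"rotation":[0,0,0]},{"gripper":1,"offset":[3,0,0],"rotation":[0,0,0]},{"gripper":1,"offset":[3,0,0],"rotation":[0,0,0]}]';python3 to.py -.083 -.007 .044
```

```text
t: 5.4
tool_pos: [0.5216, 0.0082, 0.0441]
tool_rot: [3.117, 0.386, -0.022]
contact_force: [-23.0, -6.9, 16.8]
opening: 0.0002
grip_force: 12.0
([np.float64(0.5222791890085274), np.float64(0.009268981551998968), 0.044], array([ 0.9, -0.8,  0.1]), array([-0.0009,  0.0139,  0.0015]))
```

At constant position the force rose to 24 N, and the TCP sits where home predicts (station x = -0.084), so the drawer is home. I'll retreat, open the gripper and go above the handles.

```bash
python3 -m handwheel '[{"gripper":1,"offset":[-15,0,0],"rotation":[0,0,0]},{"gripper":1,"offset":[-45,0,0],"rotation":[0,0,0]},{"gripper":1,"offset":[-50,0,-50],"rotation":[0,0,0]},{"gripper":-1,"offset":[-50,0,-105],"rotation":[0,0,0]},{"gripper":-1,"offset":[-50,-20,-160],"rotation":[0,0,0]},{"gripper":-1,"offset":[-30,-70,-185],"rotation":[0,0,0]},{"gripper":-1,"offset":[0,-110,-185],"rotation":[0,0,0]},{"gripper":-1,"offset":[40,-140,-185],"rotation":[0,0,0]}]';python3 to.py 0 .15 .22
```

```text
t: 6.4
tool_pos: [0.532, 0.1571, 0.2306]
tool_rot: [-3.117, -0.387, -0.006]
contact_force: [0.7, -0.9, 0.0]
opening: 0.0852
grip_force: 0.0
([np.float64(0.5647019994037811), np.float64(0.18171695967342655), 0.22], array([ 37.7, -15.9,  10.7]), array([-0.0004, -0.0042,  0.0018]))
```

```bash
python3 -m handwheel '[{"gripper":-1,"offset":[20,-8,0],"rotation":[0,0,0]},{"gripper":-1,"offset":[38,-16,0],"rotation":[0,0,0]},{"gripper":-1,"offset":[38,-16,11],"rotation":[0,0,0]},{"gripper":-1,"offset":[38,-16,11],"rotation":[0,0,0]},{"gripper":-1,"offset":[38,-16,11],"rotation":[0,0,0]},{"gripper":-1,"offset":[38,-16,11],"rotation":[0,0,0]},{"gripper":-1,"offset":[38,-16,11],"rotation":[0,0,0]},{"gripper":-1,"offset":[38,-16,11],"rotation":[0,0,0]}]';python3 to.py 0 .15 .108
python3 - <<'E'
from h import *
p=[.6011,.0362,.2451]
a=ctrl.get_image('wrist');S,D=ctrl.get_image('scene'),ctrl.get_image('side')
for k,(c,r) in dict(s=(S,(150,270,300,450)),d=(D,(180,300,110,260))).items():
    pass
im=np.hstack([cv2.resize(a['image'],(512,384)),])
x=cv2.resize(S['image'][140:260,270:430],(360,270),interpolation=cv2.INTER_CUBIC);y=cv2.resize(D['image'][190:310,120:280],(360,270),interpolation=cv2.INTER_CUBIC)
w=cv2.resize(a['image'],(440,330))
out=np.zeros((540,800,3),'u1');out[:330,:440]=w;out[:270,440:]=x;out[270:,440:]=y
cv2.imwrite('pics/e1.png',out[:,:,::-1])
E
```

```text
t: 7.4
tool_pos: [0.5642, 0.1796, 0.2186]
tool_rot: [-3.118, -0.385, -0.001]
contact_force: [0.0, -0.6, -1.0]
opening: 0.0854
grip_force: 0.0
([np.float64(0.5647019994037811), np.float64(0.18171695967342655), 0.108], array([  0.9,  -1.9, 110.6]), array([ 0.    , -0.0005,  0.0006]))
```

View pics/e1.png

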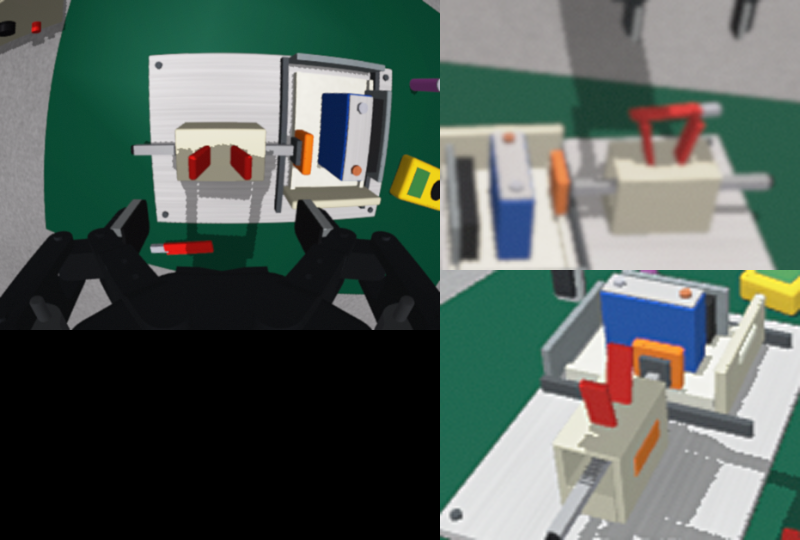

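The handles at (200,163) and (241,163) in the wrist view are centred between the fingers at (128) and (313). I'll descend straight down.

```bash
python3 -m handwheel '[{"gripper":-1,"offset":[1,-2,20],"rotation":[0,0,0]},{"gripper":-1,"offset":[1,-2,45],"rotation":[0,0,0]},{"gripper":-1,"offset":[1,-2,70],"rotation":[0,0,0]},{"gripper":-1,"offset":[1,-2,90],"rotation":[0,0,0]},{"gripper":-1,"offset":[1,-2,103],"rotation":[0,0,0]},{"gripper":-1,"offset":[1,-2,110],"rotation":[0,0,0]},{"gripper":-1,"offset":[1,-2,110],"rotation":[0,0,0]},{"gripper":-1,"offset":[1,-2,110],"rotation":[0,0,0]}]' 20
python3 -m handwheel '[{"gripper":-0.5,"offset":[0,0,0],"rotation":[0,0,0]},{"gripper":-0.4,"offset":[0,0,0],"rotation":[0,0,0]},{"gripper":-0.3,"offset":[0,0,0],"rotation":[0,0,0]},{"gripper":-0.25,"offset":[0,0,0],"rotation":[0,0,0]},{"gripper":-0.2,"offset":[0,0,0],"rotation":[0,0,0]},{"gripper":-0.15,"offset":[0,0,0],"rotation":[0,0,0]},{"gripper":-0.1,"offset":[0,0,0],"rotation":[0,0,0]},{"gripper":-0.1,"offset":[0,0,0],"rotation":[0,0,0]}]' 20;python3 to.py 0 .15 .108
```

```text
t: 8.55
tool_pos: [0.5654, 0.182, 0.1094]
tool_rot: [-3.118, -0.385, -0.003]
contact_force: [-0.4, -0.3, -0.5]
opening: 0.0853
grip_force: 0.0
t: 9.55
tool_pos: [0.5651, 0.1816, 0.1085]
tool_rot: [3.117, 0.385, 0.001]
contact_force: [2.3, -3.1, 4.2]
opening: 0.0472
grip_force: 2.5
([np.float64(0.5647019994037811), np.float64(0.18171695967342655), 0.108], array([-0.3, -0.2,  0.5]), array([ 0.0006, -0.0008,  0.0007]))
```

Position commands are followed, and the grip is 2.5 N. The first full squeeze moves the jaw at most 15 mm, which can't reach the cell, so I'll squeeze and then release.

```bash
python3 -m handwheel '[{"gripper":0,"offset":[0,0,0],"rotation":[0,0,0]},{"gripper":0.05,"offset":[0,0,0],"rotation":[0,0,0]},{"gripper":0.1,"offset":[0,0,0],"rotation":[0,0,0]},{"gripper":0.14,"offset":[0,0,0],"rotation":[0,0,0]},{"gripper":0.17,"offset":[0,0,0],"rotation":[0,0,0]},{"gripper":0.2,"offset":[0,0,0],"rotation":[0,0,0]},{"gripper":0.22,"offset":[0,0,0],"rotation":[0,0,0]},{"gripper":0.23,"offset":[0,0,0],"rotation":[0,0,0]}]' 20
cat > pad.py <<'E'
from h import *
import h
p=[.6011,.0362,.2451]
def pad():
    out=[]
    for n in('scene','side'):
        d=ctrl.get_image(n);hs=cv2.cvtColor(d['image'],cv2.COLOR_RGB2HSV)
        m=((hs[...,0]>7)&(hs[...,0]<18)&(hs[...,1]>170)&(hs[...,2]>120)).astype('u1')
        k,_,st,ce=cv2.connectedComponentsWithStats(m)
        for i in range(1,k):
            if st[i][4]>12:
                w=onz(d,*ce[i],.06)[:2]-p[:2];c,s=np.cos(p[2]),np.sin(p[2])
                q=np.array([c*w[0]+s*w[1],-s*w[0]+c*w[1]])
                if abs(q[0])<.06 and -.02<q[1]<.09: out.append((n,st[i].tolist(),ce[i].round(1),q.round(4)))
    return out
print(*pad(),sep='\n')
E
python3 pad.py
```

```text
t: 10.55
tool_pos: [0.5646, 0.1815, 0.1083]
tool_rot: [3.117, 0.385, -0.0]
contact_force: [1.9, -4.9, 3.3]
opening: 0.0334
grip_force: 2.8
('scene', [316, 216, 4, 17, 39], array([317.3, 224.8]), array([0.0136, 0.0347]))
('side', [208, 220, 22, 19, 150], array([220.9, 227.1]), array([-0.0039,  0.0294]))
```

```bash
python3 -m handwheel '[{"gripper":0,"offset":[0,0,0],"rotation":[0,0,0]},{"gripper":-0.3,"offset":[0,0,0],"rotation":[0,0,0]},{"gripper":-0.45,"offset":[0,0,0],"rotation":[0,0,0]},{"gripper":-0.45,"offset":[0,0,0],"rotation":[0,0,0]},{"gripper":-0.35,"offset":[0,0,0],"rotation":[0,0,0]},{"gripper":-0.25,"offset":[0,0,0],"rotation":[0,0,0]},{"gripper":-0.2,"offset":[0,0,0],"rotation":[0,0,0]},{"gripper":-0.15,"offset":[0,0,0],"rotation":[0,0,0]}]' 20
python3 pad.py
python3 -m handwheel '[{"gripper":-0.12,"offset":[0,0,0],"rotation":[0,0,0]},{"gripper":-0.09,"offset":[0,0,0],"rotation":[0,0,0]},{"gripper":-0.06,"offset":[0,0,0],"rotation":[0,0,0]},{"gripper":-0.03,"offset":[0,0,0],"rotation":[0,0,0]},{"gripper":0,"offset":[0,0,0],"rotation":[0,0,0]},{"gripper":0.03,"offset":[0,0,0],"rotation":[0,0,0]},{"gripper":0.05,"offset":[0,0,0],"rotation":[0,0,0]},{"gripper":0.05,"offset":[0,0,0],"rotation":[0,0,0]}]' 20
python3 pad.py
```

```text
t: 11.65
tool_pos: [0.5651, 0.1816, 0.109]
tool_rot: [3.117, 0.385, 0.002]
contact_force: [-0.7, -3.7, 4.2]
opening: 0.049
grip_force: 2.5
('scene', [315, 216, 4, 16, 37], array([316.3, 224.5]), array([0.0124, 0.0328]))
('side', [209, 220, 21, 18, 149], array([221.1, 226.7]), array([-0.0037,  0.0278]))
t: 12.75
tool_pos: [0.565, 0.1816, 0.1085]
tool_rot: [3.117, 0.385, 0.001]
contact_force: [1.7, -5.1, 3.8]
opening: 0.0406
grip_force: 2.6
('scene', [314, 221, 3, 12, 21], array([315.1, 225.4]), array([0.0154, 0.0297]))
('side', [210, 218, 21, 19, 150], array([222.2, 225.5]), array([-0.0045,  0.0233]))
```

```bash
python3 -m handwheel '[{"gripper":0.06,"offset":[0,0,0],"rotation":[0,0,0]},{"gripper":0.07,"offset":[0,0,0],"rotation":[0,0,0]},{"gripper":0.08,"offset":[0,0,0],"rotation":[0,0,0]},{"gripper":0.09,"offset":[0,0,0],"rotation":[0,0,0]},{"gripper":0.1,"offset":[0,0,0],"rotation":[0,0,0]},{"gripper":0.11,"offset":[0,0,0],"rotation":[0,0,0]},{"gripper":0.12,"offset":[0,0,0],"rotation":[0,0,0]},{"gripper":0.12,"offset":[0,0,0],"rotation":[0,0,0]}]' 20
python3 -m handwheel '[{"gripper":0.13,"offset":[0,0,0],"rotation":[0,0,0]},{"gripper":0.14,"offset":[0,0,0],"rotation":[0,0,0]},{"gripper":0.15,"offset":[0,0,0],"rotation":[0,0,0]},{"gripper":0.16,"offset":[0,0,0],"rotation":[0,0,0]},{"gripper":0.16,"offset":[0,0,0],"rotation":[0,0,0]},{"gripper":0.16,"offset":[0,0,0],"rotation":[0,0,0]},{"gripper":0.16,"offset":[0,0,0],"rotation":[0,0,0]},{"gripper":0.16,"offset":[0,0,0],"rotation":[0,0,0]}]' 20
python3 pad.py
```

```text
t: 13.85
tool_pos: [0.5649, 0.1816, 0.1085]
tool_rot: [3.117, 0.385, 0.001]
contact_force: [2.0, -4.8, 4.1]
opening: 0.0374
grip_force: 2.7
t: 14.85
tool_pos: [0.5649, 0.1816, 0.1085]
tool_rot: [3.117, 0.385, 0.001]
contact_force: [0.7, -4.5, 4.1]
opening: 0.0357
grip_force: 2.7
('side', [210, 216, 22, 20, 152], array([221.7, 224.5]), array([-0.0022,  0.02  ]))
```

```bash
python3 -m handwheel '[{"gripper":0.17,"offset":[0,0,0],"rotation":[0,0,0]},{"gripper":0.18,"offset":[0,0,0],"rotation":[0,0,0]},{"gripper":0.19,"offset":[0,0,0],"rotation":[0,0,0]},{"gripper":0.2,"offset":[0,0,0],"rotation":[0,0,0]},{"gripper":0.21,"offset":[0,0,0],"rotation":[0,0,0]},{"gripper":0.22,"offset":[0,0,0],"rotation":[0,0,0]},{"gripper":0.23,"offset":[0,0,0],"rotation":[0,0,0]},{"gripper":0.23,"offset":[0,0,0],"rotation":[0,0,0]}]' 20
python3 pad.py
```

```text
t: 15.95
tool_pos: [0.5649, 0.1816, 0.1085]
tool_rot: [3.117, 0.385, 0.001]
contact_force: [1.5, -5.3, 4.0]
opening: 0.033
grip_force: 2.8
('side', [210, 217, 22, 19, 152], array([222.7, 224.6]), array([-0.0043,  0.0196]))
```

Still no contact at the end of stroke 2. I'll release fully and squeeze again, stopping early.

```bash
python3 -m handwheel '[{"gripper":0,"offset":[0,0,0],"rotation":[0,0,0]},{"gripper":-0.3,"offset":[0,0,0],"rotation":[0,0,0]},{"gripper":-0.45,"offset":[0,0,0],"rotation":[0,0,0]},{"gripper":-0.45,"offset":[0,0,0],"rotation":[0,0,0]},{"gripper":-0.4,"offset":[0,0,0],"rotation":[0,0,0]},{"gripper":-0.35,"offset":[0,0,0],"rotation":[0,0,0]},{"gripper":-0.32,"offset":[0,0,0],"rotation":[0,0,0]},{"gripper":-0.3,"offset":[0,0,0],"rotation":[0,0,0]}]' 20
python3 -m handwheel '[{"gripper":-0.28,"offset":[0,0,0],"rotation":[0,0,0]},{"gripper":-0.26,"offset":[0,0,0],"rotation":[0,0,0]},{"gripper":-0.24,"offset":[0,0,0],"rotation":[0,0,0]},{"gripper":-0.22,"offset":[0,0,0],"rotation":[0,0,0]},{"gripper":-0.2,"offset":[0,0,0],"rotation":[0,0,0]},{"gripper":-0.18,"offset":[0,0,0],"rotation":[0,0,0]},{"gripper":-0.16,"offset":[0,0,0],"rotation":[0,0,0]},{"gripper":-0.16,"offset":[0,0,0],"rotation":[0,0,0]}]' 20
python3 -m handwheel '[{"gripper":-0.15,"offset":[0,0,0],"rotation":[0,0,0]},{"gripper":-0.13,"offset":[0,0,0],"rotation":[0,0,0]},{"gripper":-0.12,"offset":[0,0,0],"rotation":[0,0,0]},{"gripper":-0.1,"offset":[0,0,0],"rotation":[0,0,0]},{"gripper":-0.09,"offset":[0,0,0],"rotation":[0,0,0]},{"gripper":-0.08,"offset":[0,0,0],"rotation":[0,0,0]},{"gripper":-0.08,"offset":[0,0,0],"rotation":[0,0,0]},{"gripper":-0.08,"offset":[0,0,0],"rotation":[0,0,0]}]' 20
```

```text
t: 17.05
tool_pos: [0.5648, 0.1818, 0.1085]
tool_rot: [3.118, 0.385, 0.001]
contact_force: [-0.2, -2.6, 0.6]
opening: 0.0553
grip_force: 0.9
t: 18.05
tool_pos: [0.5651, 0.1818, 0.1086]
tool_rot: [3.118, 0.385, 0.002]
contact_force: [1.5, -5.2, 3.6]
opening: 0.0496
grip_force: 2.5
t: 19.05
tool_pos: [0.5649, 0.1817, 0.1085]
tool_rot: [3.118, 0.385, 0.001]
contact_force: [2.6, -4.7, 4.6]
opening: 0.0459
grip_force: 2.5
```

```bash
python3 -m handwheel '[{"gripper":-0.07,"offset":[0,0,0],"rotation":[0,0,0]},{"gripper":-0.06,"offset":[0,0,0],"rotation":[0,0,0]},{"gripper":-0.05,"offset":[0,0,0],"rotation":[0,0,0]},{"gripper":-0.04,"offset":[0,0,0],"rotation":[0,0,0]},{"gripper":-0.03,"offset":[0,0,0],"rotation":[0,0,0]},{"gripper":-0.02,"offset":[0,0,0],"rotation":[0,0,0]},{"gripper":-0.02,"offset":[0,0,0],"rotation":[0,0,0]},{"gripper":-0.02,"offset":[0,0,0],"rotation":[0,0,0]}]' 20
python3 pad.py
```

```text
t: 20.05
tool_pos: [0.565, 0.1817, 0.1086]
tool_rot: [3.118, 0.385, 0.001]
contact_force: [1.0, -5.5, 4.4]
opening: 0.0436
grip_force: 2.6
('side', [211, 214, 21, 21, 155], array([223.1, 223.2]), array([-0.0033,  0.0147]))
```

```bash
python3 -m handwheel '[{"gripper":-0.01,"offset":[0,0,0],"rotation":[0,0,0]},{"gripper":0,"offset":[0,0,0],"rotation":[0,0,0]},{"gripper":0.01,"offset":[0,0,0],"rotation":[0,0,0]},{"gripper":0.02,"offset":[0,0,0],"rotation":[0,0,0]},{"gripper":0.03,"offset":[0,0,0],"rotation":[0,0,0]},{"gripper":0.03,"offset":[0,0,0],"rotation":[0,0,0]},{"gripper":0.03,"offset":[0,0,0],"rotation":[0,0,0]},{"gripper":0.03,"offset":[0,0,0],"rotation":[0,0,0]}]' 20
python3 pad.py
```

```text
t: 21.15
tool_pos: [0.565, 0.1816, 0.1087]
tool_rot: [3.117, 0.385, 0.001]
contact_force: [0.8, -5.5, 3.9]
opening: 0.0412
grip_force: 3.6
('side', [211, 214, 22, 21, 157], array([223.4, 223. ]), array([-0.0037,  0.0139]))
```

The grip is rising to 3.6 N, so the pad has met the cell. I'll go on slowly.

```bash
python3 -m handwheel '[{"gripper":0.035,"offset":[0,0,0],"rotation":[0,0,0]},{"gripper":0.04,"offset":[0,0,0],"rotation":[0,0,0]},{"gripper":0.045,"offset":[0,0,0],"rotation":[0,0,0]},{"gripper":0.05,"offset":[0,0,0],"rotation":[0,0,0]},{"gripper":0.055,"offset":[0,0,0],"rotation":[0,0,0]},{"gripper":0.06,"offset":[0,0,0],"rotation":[0,0,0]},{"gripper":0.06,"offset":[0,0,0],"rotation":[0,0,0]},{"gripper":0.06,"offset":[0,0,0],"rotation":[0,0,0]}]' 20
python3 pad.py
```

```text
t: 22.25
tool_pos: [0.565, 0.1816, 0.1089]
tool_rot: [3.117, 0.385, 0.001]
contact_force: [0.6, -5.0, 5.8]
opening: 0.0403
grip_force: 4.6
('side', [211, 216, 22, 19, 153], array([223.6, 223. ]), array([-0.0042,  0.0137]))
```

```bash
python3 -m handwheel '[{"gripper":0.07,"offset":[0,0,0],"rotation":[0,0,0]},{"gripper":0.08,"offset":[0,0,0],"rotation":[0,0,0]},{"gripper":0.09,"offset":[0,0,0],"rotation":[0,0,0]},{"gripper":0.1,"offset":[0,0,0],"rotation":[0,0,0]},{"gripper":0.1,"offset":[0,0,0],"rotation":[0,0,0]},{"gripper":0.1,"offset":[0,0,0],"rotation":[0,0,0]},{"gripper":0.1,"offset":[0,0,0],"rotation":[0,0,0]},{"gripper":0.1,"offset":[0,0,0],"rotation":[0,0,0]}]' 20
python3 -m handwheel '[{"gripper":0.11,"offset":[0,0,0],"rotation":[0,0,0]},{"gripper":0.12,"offset":[0,0,0],"rotation":[0,0,0]},{"gripper":0.13,"offset":[0,0,0],"rotation":[0,0,0]},{"gripper":0.14,"offset":[0,0,0],"rotation":[0,0,0]},{"gripper":0.14,"offset":[0,0,0],"rotation":[0,0,0]},{"gripper":0.14,"offset":[0,0,0],"rotation":[0,0,0]},{"gripper":0.14,"offset":[0,0,0],"rotation":[0,0,0]},{"gripper":0.14,"offset":[0,0,0],"rotation":[0,0,0]}]' 20
```

```text
t: 23.35
tool_pos: [0.565, 0.1816, 0.1092]
tool_rot: [3.117, 0.385, 0.001]
contact_force: [0.0, -5.9, 7.1]
opening: 0.0385
grip_force: 6.1
t: 24.35
tool_pos: [0.565, 0.1817, 0.1095]
tool_rot: [3.117, 0.385, 0.001]
contact_force: [-1.5, -4.9, 8.6]
opening: 0.037
grip_force: 7.6
```

```bash
python3 -m handwheel '[{"gripper":0.15,"offset":[0,0,0],"rotation":[0,0,0]},{"gripper":0.165,"offset":[0,0,0],"rotation":[0,0,0]},{"gripper":0.18,"offset":[0,0,0],"rotation":[0,0,0]},{"gripper":0.195,"offset":[0,0,0],"rotation":[0,0,0]},{"gripper":0.21,"offset":[0,0,0],"rotation":[0,0,0]},{"gripper":0.22,"offset":[0,0,0],"rotation":[0,0,0]},{"gripper":0.22,"offset":[0,0,0],"rotation":[0,0,0]},{"gripper":0.22,"offset":[0,0,0],"rotation":[0,0,0]}]' 20
python3 pad.py
python3 - <<'E'
from h import *
a=ctrl.get_image('scene')['image'][140:290,200:430,::-1];b=ctrl.get_image('side')['image'][160:310,120:350,::-1]
cv2.imwrite('pics/f1.png',cv2.resize(np.vstack([a,b]),None,fx=2,fy=2,interpolation=cv2.INTER_CUBIC))
E
```

```text
t: 25.35
tool_pos: [0.565, 0.1817, 0.11]
tool_rot: [3.117, 0.385, 0.001]
contact_force: [-2.9, -5.4, 11.0]
opening: 0.0333
grip_force: 10.8
('side', [212, 214, 21, 20, 154], array([223.8, 222.5]), array([-0.0041,  0.0119]))
```

View pics/f1.png

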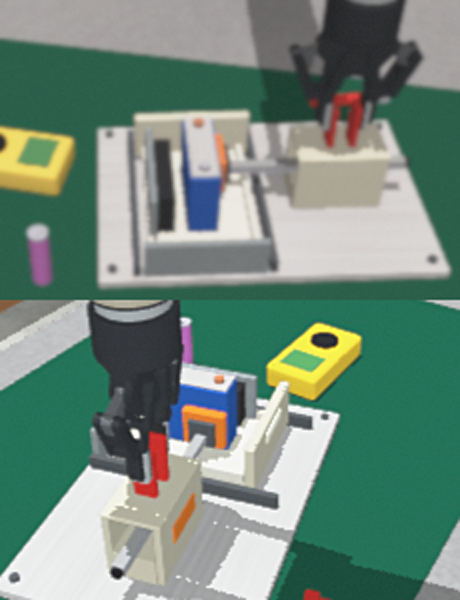

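The pad sits against the cell at (222,160) in the upper half, the drawer is home, and the meter and spare cell are in place. The 10.8 N grip gives about 12 N at the pad, so I'm handing in.

```bash
python3 -c "
from station import ctrl
o=ctrl.get_obs();print(o['t'],o['grip_force'],o['opening']);print(ctrl.finish_job())"
```

```text
25.55 10.796231478452682 0.033665466892761974
the job is handed in; nothing more can be done
None
```

I handed the job in at 25.6 s: the drawer is home, and the fingers still hold the handles at 10.8 N, about 12 N at the pad by your formula; the meter, spare cell and clip were not touched, and no verdict came back.

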